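Snap a filter module's dust cover shut all round

TASK

The dust cover on one of the filter modules is only laid on: the four sections of its rim still stand up. Press the rim down with the fingertips, section by section, until all four have clicked shut flush with the cover. Leave the module standing where it is, without picking it up or shoving it along, and do not disturb the other modules and the things around it.

Things in the scene. Friction and masses are not known exactly. Their poses are not given: they have to be found in the camera images.
- module: the filter module to work on: a loose black box 90 (x) by 130 (y) by 50 mm high, about 0.9 kg, with two coaxial sockets on its far (+x) face that stick out 20 mm. It wears a grey clip-on cover: a flat centre panel 48 by 88 mm, its top 53 mm above the table, and around it four hinged rim sections that stand up at the start. Origin: centre of the underside; z up, x away from the robot, y to its left when square to the robot (it stands turned by up to about 0.45 rad)
- rim_near (a joint): angle of the rim section on the long side facing the robot of the module, rad: 0 = fully up (outer edge about 10 mm above flush), growing as it is pressed down to 0.45 = shut, flush with the panel. Over-centre snap: it resists a push near its outer edge with at most about 10 N, springs back up if let go before about 0.25, and past about 0.30 clicks shut by itself and stays
- press_near (a point): place to press the near rim section: on the upper face of the section, mid-length, 16 mm outward from its hinge, which lies in the module's frame at x = -25 mm, flap towards -x, 128 mm long in y, 51.5 mm up (the section is 24 mm wide and 3 mm thick, with a lip turned down 8 mm below it at the outer edge; when shut its top is 53 mm above the table). The point rides with the section; use its position only
- rim_far (a joint): angle of the rim section on the long side away from the robot, above the two coaxial sockets of the module, rad: 0 = fully up (outer edge about 10 mm above flush), growing as it is pressed down to 0.45 = shut, flush with the panel. Over-centre snap: it resists a push near its outer edge with at most about 10 N, springs back up if let go before about 0.25, and past about 0.30 clicks shut by itself and stays
- press_far (a point): place to press the far rim section: on the upper face of the section, mid-length, 16 mm outward from its hinge, which lies in the module's frame at x = +25 mm, flap towards +x, 128 mm long in y, 51.5 mm up (the section is 24 mm wide and 3 mm thick, with a lip turned down 8 mm below it at the outer edge; when shut its top is 53 mm above the table). The point rides with the section; use its position only
- rim_left (a joint): angle of the rim section on the short side to the robot's left (+y) of the module, rad: 0 = fully up (outer edge about 10 mm above flush), growing as it is pressed down to 0.45 = shut, flush with the panel. Over-centre snap: it resists a push near its outer edge with at most about 10 N, springs back up if let go before about 0.25, and past about 0.30 clicks shut by itself and stays
- press_left (a point): place to press the left rim section: on the upper face of the section, mid-length, 16 mm outward from its hinge, which lies in the module's frame at y = +45 mm, flap towards +y, 46 mm long in x, 51.5 mm up (the section is 24 mm wide and 3 mm thick, with a lip turned down 8 mm below it at the outer edge; when shut its top is 53 mm above the table). The point rides with the section; use its position only
- rim_right (a joint): angle of the rim section on the short side to the robot's right (-y) of the module, rad: 0 = fully up (outer edge about 10 mm above flush), growing as it is pressed down to 0.45 = shut, flush with the panel. Over-centre snap: it resists a push near its outer edge with at most about 10 N, springs back up if let go before about 0.25, and past about 0.30 clicks shut by itself and stays
- press_right (a point): place to press the right rim section: on the upper face of the section, mid-length, 16 mm outward from its hinge, which lies in the module's frame at y = -45 mm, flap towards -y, 46 mm long in x, 51.5 mm up (the section is 24 mm wide and 3 mm thick, with a lip turned down 8 mm below it at the outer edge; when shut its top is 53 mm above the table). The point rides with the section; use its position only
- shut_module: bystander: a like module, 90 by 130 by 53 mm high, whose cover is already shut all round; origin centre of the underside
- bare_module: bystander: a like module without cover, bare tuning screws on top, 90 by 130 by 62 mm high; origin centre of the underside
- adapter_a: bystander: small steel coaxial adapter standing upright close in front of the module, 22 mm diameter, 44 mm high; origin centre of the underside, z up
- adapter_b: bystander: same adapter, standing in front of the shut module
- driver: bystander: screwdriver 190 mm long lying on the table
- spanner: bystander: small spanner 160 mm long lying on the table
- flux_jar: bystander: closed grey jar with black cap, standing in front of the bare module, 52 mm diameter, 60 mm high; origin centre of the underside
There are look-alikes about, which are no part of the job. What is shaped like the module but red or yellow is not meant.

How it is judged (in metres and radians):
At the end, for the whole second after the job is handed in: All four rim sections are within 0.06 rad of shut; the module stands level (0.05 rad) and still within 30 mm of where it began; the other modules and things are within 30 mm of where they were, the adapters and the jar upright (value of joint each of rim_near, rim_far, rim_left, rim_right above 0.39 rad and distance of each of module, shut_module, bare_module, adapter_a, adapter_b, driver, spanner, flux_jar from where it was at the start of the episode below 0.03 m and angle between module's own z axis and vertical below 0.05 rad and linear speed of module below 0.02 m/s and angle between each of adapter_a, adapter_b, flux_jar's own z axis and vertical below 0.3 rad); the robot touches nothing.
It fails at once if the module is lifted off the table (more than 12 mm) (height (world z) of module above 0.012 m).
It fails at once if the module is tipped (more than 0.2 rad) (angle between module's own z axis and vertical above 0.2 rad).
It fails at once if the module is shoved more than 30 mm (distance of module from where it was at the start of the episode above 0.03 m).
It fails at once if a bystander is moved more than 30 mm, or an adapter or the jar is tipped over (distance of any of shut_module, bare_module, adapter_a, adapter_b, driver, spanner, flux_jar from where it was at the start of the episode above 0.03 m or angle between any of adapter_a, adapter_b, flux_jar's own z axis and vertical above 0.5 rad).
It also fails if it takes over 40 s, if anything falls off the work surface, if the arm or the gripper's body presses on something with over 40 N, if the wrist force passes 120 N, or if a joint passes its speed limit or range.

ROBOT

A 6-joint arm with a two-finger parallel gripper is mounted at the origin on the work surface. World frame = base frame: x ahead of the robot, y to its left, z up, the work surface at z = 0. Lengths are in m, angles in degrees, forces in N, time in s.
With the tool pointing down it reaches from about 0.3 to 0.75 m from the base axis. Payload 8.5 kg.
Tool frame: the origin (TCP) lies at the very end of the fingers, on their centre line; the grasp point (between the pads) lies 19 mm behind it; x points along the fingers, y is the direction in which the jaws open and shut, and the axes are right-handed (so a half turn about x gives the same grasp; the last joint's range is limited). The gripper opens to 85 mm and grips with 20 to 120 N. Pads are 22 mm wide; open, the fingers measure 114 mm over their backs; the gripper's body (76 mm by 85 mm) begins 54 mm behind the grasp point. The pads swing forward as they close: fully open they stand 13 mm farther back than shut.
Start: joints at [-89.112, 21.807, 74.336, -0, 83.858, -12.336], TCP at [0.126, -0.535, 0.231] pointing down, gripper open.
Joint ranges: [-178.18, 178.18], [-50.72, 133.34], [12.68, 142.11], [-81.47, 261.47], [9.98, 163.14], [-165.26, 165.26]. Speed limits (degrees/s): [136.94, 136.94, 180, 180, 180, 180].

INTERFACE

Orientations are given as a 3x3 rotation matrix whose columns are the frame's x, y, z axes.
In Python, from rig import sensors, cams, env gives the robot as it stands.
- The arm moves only by the shell command python3 -m crank 'ROWS' [FORCE]. ROWS is a JSON object of lists of equal length, an entry for each row: "hand": the closure in counts, from 0 (fully open) to 255 (shut); "translation": the shift along the tool's x, y, z in m, a list of three; "dr": the turn, a rotation vector about the tool's x, y, z in rad, a list of three. A call has 1 to 5 rows; each row is the pose to reach, as a shift and turn from the pose commanded when the call began, along the tool's axes at that moment; what a row does not reach only later rows make up. A row lasts 1/10 s, in which the tool goes at most 50 mm and 8.59 degrees, less where a joint would pass 70% of its speed; a pose out of reach is approached as far as the arm can. A call with a gripper value outside its range is refused whole. The fingers move at their own pace and stop on an object; FORCE is the grip in N (left out, the last holds). Time passes only in rows, so rows that repeat a pose let the fingers close. It gives the time, the measured TCP pose, the force and the opening at its end, in the units of the state.
- sensors.observe(): the state, without advancing time (a new reading comes with each control period).
- cams.get_image(name): name is "scene" or "top" or "wrist"; returns (picture, depth): 400x640x3 uint8, blue, green, red; 400x640 float32, m along the optical axis (not along the pixel's ray), 0 where there is no reading.
- cams.calibration(name): a dict with "vertical_fov" (degrees; the focal length in pixels is half the picture's height over the tangent of half this angle, whatever the lens; pixels are square), "cx", "cy" (the principal point, pixels), "extrinsics" (4x4, takes a point from camera to world coordinates). Camera axes: x right, y down, z forward; pixel columns grow to the right and rows downward; lengths in m; the calibration is good to about 2 mm. A picture is of the moment at which its call begins: read the wrist's pose just before it. calibration takes no time and is no camera call; for the wrist camera it gives the pose at the moment of the call.
- env.close_job(): hands the job in, once; it reports no verdict.
The state is a dict: "time_s": time; "q": joint angles; "qvel": joint speeds; "joint_efforts": joint torques, N m; "position": TCP position; "tool_rot": TCP orientation; "ft_force": force on the tool from outside, world axes, zero at the start; "wrist_torque": the same for the moment, N m; "grip_width": finger opening in m.
Only numpy, scipy, OpenCV 4.12 (cv2) and the standard library are available. Lean on these libraries where they do the work, as an engineer would, in place of code of your own. Each camera call takes 0.05 s, during which the arm holds its last target. There are 200 camera calls.

## Working session

There is one attempt and no reset: what is moved stays moved. The work goes in short steps, Python scripts to look and compute and a shell command to move; the robot and the scene stay as the last step left them, time stands still between calls to the robot, and variables do not carry over. Pictures are saved under pics/ and viewed, about 8 in all and at most 12, crops included, and the job is handed in when it is done.

```bash
mkdir -p pics; cat > h.py <<'E'
import numpy as np,cv2,json
from rig import sensors,cams,env
def grab(n,f=None):
    c=cams.calibration(n); im,d=cams.get_image(n)
    if f: cv2.imwrite('pics/'+f,im)
    return im,d,c
def cloud(d,c):
    h,w=d.shape; f=h/2/np.tan(np.radians(c['vertical_fov'])/2)
    v,u=np.mgrid[:h,:w]
    P=np.stack([(u-c['cx'])/f*d,(v-c['cy'])/f*d,d],-1)
    T=np.array(c['extrinsics']); W=P@T[:3,:3].T+T[:3,3]; W[d==0]=np.nan
    return W
E
python3 - <<'E'
from h import *
for n in('top','scene'):
    im,d,c=grab(n,n+'0.png'); W=cloud(d,c); np.save(n+'W.npy',W); np.save(n+'I.npy',im)
    print(n,np.round(np.array(c['extrinsics']),3).tolist(),c['vertical_fov'])
s=sensors.observe();print(s)
E
```

```text
top [[-0.002, -0.996, 0.086, 0.456], [-1.0, 0.002, 0.003, -0.025], [-0.003, -0.086, -0.996, 1.399], [0.0, 0.0, 0.0, 1.0]] 44.889913816380094
scene [[-0.751, 0.478, -0.456, 0.997], [0.66, 0.53, -0.532, 0.513], [-0.013, -0.701, -0.713, 0.777], [0.0, 0.0, 0.0, 1.0]] 50.899677924703006
{'time_s': 0.1, 'q': array([-8.91109861e+01,  2.18385598e+01,  7.43779169e+01, -2.40338859e-04,
        8.38581804e+01, -1.23351289e+01]), 'qvel': array([-0.01690812,  0.00035266, -0.17587264,  0.09672674, -0.04371642,
        0.10750715]), 'joint_efforts': array([ 5.72990786e-03, -4.49215472e+01, -2.31656170e+01, -1.00349935e-04,
        3.62532417e-03,  1.69293435e-05]), 'position': array([ 0.12581737, -0.53515787,  0.2307748 ]), 'tool_rot': array([[-2.43871421e-05,  2.28761513e-01, -9.73482496e-01],
       [ 1.30279092e-03, -9.73481663e-01, -2.28761350e-01],
       [-9.99999151e-01, -1.27382299e-03, -2.74287985e-04]]), 'ft_force': array([0.03167244, 0.60364182, 0.3627761 ]), 'wrist_torque': array([-0.04375015,  0.04667737,  0.00309962]), 'grip_width': 0.08571978660141817}
```

View pics/top0.png

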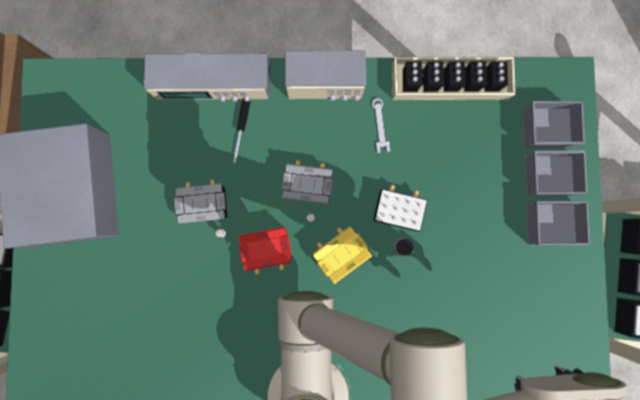

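The top view shows two grey-covered modules, at about (200,202) and (307,183), with the bare one at (401,210). Next I'll compare rim heights.

```bash
python3 - <<'E'
from h import *
W=np.load('topW.npy');I=np.load('topI.npy');S=np.load('sceneW.npy');J=np.load('sceneI.npy')
a=cv2.resize(I[150:290,160:440],(800,400),interpolation=cv2.INTER_CUBIC)
cv2.imwrite('pics/crop.png',a)
np.set_printoptions(linewidth=250)
for (u,v) in((200,202),(307,183)):
    print(W[v,u].round(3)); print((W[v-26:v+27:3,u-33:u+34:3,2]*1000).round())
E
```

```text
[0.539 0.297 0.055]
[[ 3.  0. -6. -5. -2. -2.  1.  5. -6. -1. -1. -3.  1. -2. -0. -1. -3. -5.  1. -3. -5. -0.  1.]
 [-2.  4.  3.  2. -0.  1. -7. -0.  1. -2.  2.  1.  1. -3.  4. -3. -5.  3.  1.  2. -1.  3. -1.]
 [-2. -0. -2. -3. -2. -3. -2.  1. -1. -3.  5. -2.  2. -6.  3. 31.  1. -5. -0. -0. -2. -0.  1.]
 [-2. -1. -1.  0.  2. -3.  6. 33.  2. -2. -3.  6. -2. -2. 56. 52. 53. 51. -1.  5.  1.  1.  2.]
 [ 3.  1. -2.  3. -1. 52. 53. 48. 55. 54. 51. 51. 52. 52. 53. 53. 53. 55. 51. 10.  2. -2.  1.]
 [ 0. -3.  3. 49. 53. 55. 49. 59. 53. 56. 56. 53. 50. 53. 51. 49. 53. 51. 55. 13. -1.  2. -1.]
 [ 0.  3.  0. 50. 58. 55. 49. 49. 51. 51. 49. 46. 52. 54. 56. 53. 49. 48. 57. 15.  5. -5. -5.]
 [-6.  6. -3. 51. 43. 52. 54. 53. 52. 52. 55. 56. 54. 52. 52. 53. 49. 52. 52. 43. -0. -3. -3.]
 [ 2. -0. -2. 49. 54. 54. 49. 52. 49. 55. 58. 46. 52. 52. 55. 47. 46. 53. 52. 47. -2.  5. -0.]
 [-1.  4. -5. 53. 49. 53. 56. 61. 51. 50. 54. 53. 49. 57. 56. 52. 49. 55. 54. 53. -3.  2. -4.]
 [ 3. -3. -1. 52. 51. 52. 50. 54. 53. 46. 51. 52. 53. 51. 55. 54. 47. 57. 53. 56.  4. -5.  4.]
 [-3. -3. -3. 56. 52. 54. 53. 54. 5
[... 1664 characters left out ...]
. 60. 54. 60. 58. 60. -3.  0.  0.]
 [-3. -6.  2. 50. 48. 53. 54. 54. 56. 54. 53. 54. 49. 55. 56. 52. 52. 54. 62. 53. -0.  1. -1.]
 [ 1. -2.  2. 58. 57. 55. 56. 57. 52. 50. 48. 51. 53. 50. 50. 51. 52. 60. 62.  6. -1.  2.  4.]
 [ 2. -1. nan 61. 59. 61. 63. 62. 64. 60. 59. 60. 55. 55. 56. 56. 52. 51. 52.  0.  3. -1. -3.]
 [-1.  3. -6. 57. 59. 53. 61. 62. 63. 66. 60. 64. 61. 55. 61. 55. 58. 61. 51.  1.  2.  1.  1.]
 [-1. -7.  2.  4.  1. -5.  1.  3.  0. -1. -6. 55. 55. 57. 57. 62. 64. 61.  4.  3.  6. -0.  5.]
 [ 1. -4. -2. -4. -2.  1. -1.  1. -3.  3.  3. -3.  3. -4.  2.  2. -3.  5. -3. -3. -0.  2.  2.]
 [-0. -0. -6.  2.  0.  0.  0. -1.  3. -2.  3. -1. -6.  2. -0. -2. -1.  0. -1. -2. -6.  3.  3.]]
```

View pics/scene0.png

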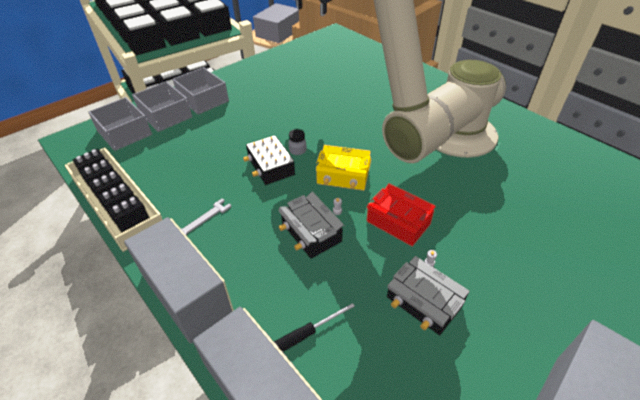

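View pics/crop.png

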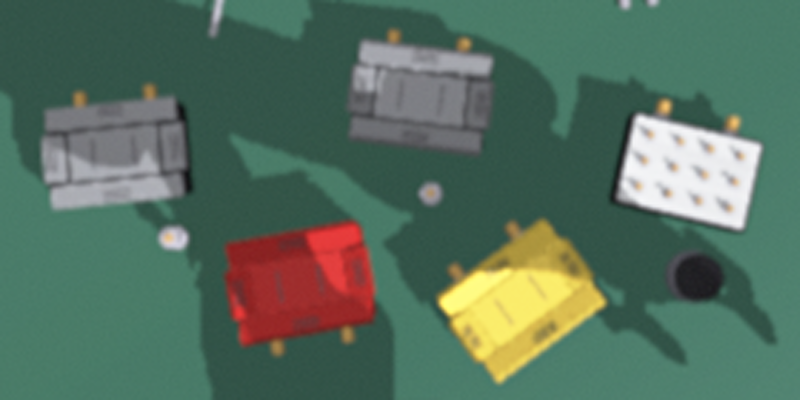

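The scene view and the depth agree. The target is the middle module at (307,183), whose rim edges are 60–65 mm high. The left one is flat at 53 mm, so it is the shut module. The middle module's adapter is at about (310,217) in the top picture. Next I'll fit its pose.

```bash
cat >> h.py <<'E'
def fit(W,c0):
    P=W.reshape(-1,3); P=P[(P[:,2]>.042)&(P[:,2]<.075)&(np.hypot(*(P[:,:2]-c0).T)<.095)]
    (c,sz,a)=cv2.minAreaRect((P[:,:2]*1000).astype(np.float32))
    yaw=np.radians(a)
    yaw=(yaw+np.pi/4)%(np.pi/2)-np.pi/4
    return np.array(c)/1000,sz,yaw
def pts(c,yaw,r=16):
    R=np.array([[np.cos(yaw),-np.sin(yaw)],[np.sin(yaw),np.cos(yaw)]])
    L=dict(near=(-25-r,0),far=(25+r,0),left=(0,45+r),right=(0,-45-r))
    return {k:c+R@(np.array(v)/1000) for k,v in L.items()}
def to_tool(s,p):
    return s['tool_rot'].T@(np.array(p)-s['position'])
E
python3 - <<'E'
from h import *
for n in('top','scene'):
    c,sz,y=fit(np.load(n+'W.npy'),[.592,0]); print(n,c,sz,y,{k:v.round(3) for k,v in pts(c,y).items()})
s=sensors.observe(); print(to_tool(s,[.585,-.001,.2]))
E
```

```text
top [0.56930609 0.0027939 ] (140.31924438476562, 141.92979431152344) -0.12724011108764222 {'near': array([0.529, 0.008]), 'far': array([ 0.61 , -0.002]), 'left': array([0.577, 0.063]), 'right': array([ 0.562, -0.058])}
scene [0.57214801 0.00537861] (137.3265838623047, 143.39898681640625) -0.16596833229179264 {'near': array([0.532, 0.012]), 'far': array([ 0.613, -0.001]), 'left': array([0.582, 0.066]), 'right': array([ 0.562, -0.055])}
[ 0.03145947 -0.41491037 -0.56919249]
```

```bash
python3 -m crank '{"hand":[255,255,255,255,255],"translation":[[0,-0.027,-0.037],[0,-0.054,-0.074],[0,-0.081,-0.111],[0,-0.108,-0.148],[0,-0.135,-0.185]],"dr":[[0,0,0],[0,0,0],[0,0,0],[0,0,0],[0,0,0]]}' && python3 -m crank '{"hand":[255,255,255,255,255],"translation":[[0,-0.027,-0.037],[0,-0.054,-0.074],[0,-0.081,-0.111],[0,-0.108,-0.148],[0,-0.135,-0.185]],"dr":[[0,0,0],[0,0,0],[0,0,0],[0,0,0],[0,0,0]]}'; python3 - <<'E'
from h import *
for n in('top','scene'):
    W=np.load(n+'W.npy').copy(); W[W[...,2]<.049]=np.nan
    c,sz,y=fit(W,[.592,0]); print(n,c,sz,y)
s=sensors.observe(); print(to_tool(s,[.585,-.001,.2]),s['q'],s['tool_rot'])
E
```

```text
time_s: 0.6
position: [0.2758, -0.36, 0.2311]
tool_rot: [[-0.0, 0.228, -0.974], [0.001, -0.974, -0.228], [-1.0, -0.001, 0.0]]
ft_force: [0.8, -0.2, -0.2]
grip_width: 0.0122
time_s: 1.1
position: [0.4251, -0.1862, 0.2312]
tool_rot: [[-0.0, 0.229, -0.973], [0.0, -0.973, -0.229], [-1.0, -0.0, 0.0]]
ft_force: [0.1, -0.6, 0.1]
grip_width: -0.0002
top [5.89501831e-01 2.18414307e-04] (140.36756896972656, 100.53596496582031) -0.125396804139144
scene [0.59208362 0.00192631] (139.38150024414062, 99.75936126708984) -0.11598932074649326
[ 0.03122967 -0.1437065  -0.19803551] [-3.83197249e+01  1.31741141e+01  8.71719760e+01 -1.37678250e-03
  7.96667830e+01  3.84606280e+01] [[-1.90932576e-04  2.28688887e-01 -9.73499541e-01]
 [ 1.20765228e-04 -9.73499547e-01 -2.28688912e-01]
 [-9.99999974e-01 -1.61229057e-04  1.58255111e-04]]
```

```bash
python3 -m crank '{"hand":[255,255,255,255,255],"translation":[[0,-0.027,-0.037],[0,-0.054,-0.074],[0,-0.081,-0.111],[0,-0.108,-0.148],[0,-0.135,-0.185]],"dr":[[0.07,0,0],[0.14,0,0],[0.21,0,0],[0.28,0,0],[0.35,0,0]]}'; python3 - <<'E'
from h import *
im,d,c=grab('wrist','w1.png'); W=cloud(d,c); W[W[...,2]<.049]=np.nan
print(fit(W,[.590,0.001]), np.round(c['extrinsics'],3))
s=sensors.observe()
for k,p in pts(np.array([.590,.001]),-.122).items(): print(k,p,to_tool(s,[*p,.07]).round(4))
E
```

```text
time_s: 1.6
position: [0.5743, -0.0124, 0.231]
tool_rot: [[-0.001, -0.122, -0.993], [0.0, -0.993, 0.122], [-1.0, 0.0, 0.001]]
ft_force: [0.3, -1.3, -0.4]
grip_width: -0.0001
(array([0.59060004, 0.00139461]), (140.81683349609375, 99.4796142578125), np.float64(-0.12221352768817217)) [[-0.122 -0.952 -0.282  0.646]
 [-0.993  0.117  0.035 -0.021]
 [-0.     0.284 -0.959  0.373]
 [ 0.     0.     0.     1.   ]]
near [0.54930474 0.0059896 ] [ 0.1605 -0.01    0.0294]
far [ 0.63069526 -0.0039896 ] [ 0.1605 -0.01   -0.0526]
left [0.59742355 0.0615466 ] [ 0.1607 -0.071  -0.0116]
right [ 0.58257645 -0.0595466 ] [ 0.1604  0.051  -0.0116]
```

View pics/w1.png

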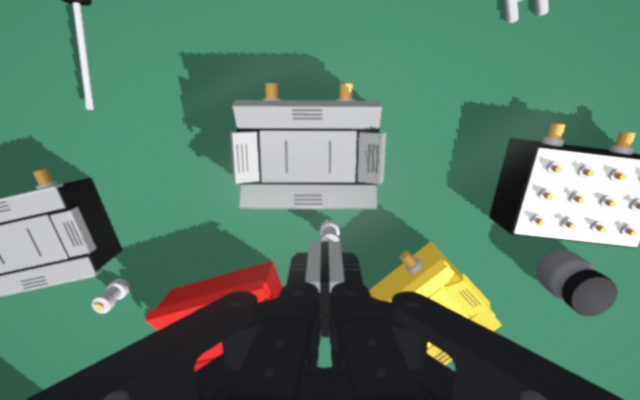

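The wrist view and its depth confirm the pose: centre (0.590, 0.001), yaw −0.122, with the rim visible around (310,155) and the fingertip at about (325,240). I'll press the near section first.

```bash
python3 -m crank '{"hand":[255,255,255,255,255],"translation":[[0.04,-0.01,0.029],[0.08,-0.01,0.029],[0.12,-0.01,0.029],[0.15,-0.01,0.029],[0.16,-0.01,0.029]],"dr":[[0,0,0],[0,0,0],[0,0,0],[0,0,0],[0,0,0]]}' ; python3 -m crank '{"hand":[255,255,255,255],"translation":[[0.004,0,0],[0.008,0,0],[0.011,0,0],[0.013,0,0]],"dr":[[0,0,0],[0,0,0],[0,0,0],[0,0,0]]}'
```

```text
time_s: 2.15
position: [0.5442, -0.0005, 0.0684]
tool_rot: [[-0.006, -0.119, -0.993], [0.001, -0.993, 0.119], [-1.0, -0.001, 0.006]]
ft_force: [0.4, -0.3, -0.2]
grip_width: -0.0001
time_s: 2.55
position: [0.5456, -0.0008, 0.0596]
tool_rot: [[0.0, -0.119, -0.993], [-0.0, -0.993, 0.119], [-1.0, 0.0, -0.0]]
ft_force: [-5.4, -0.8, 6.5]
grip_width: 0.0001
```

```bash
python3 -m crank '{"hand":[255,255],"translation":[[0.002,0,0],[0.004,0,0]],"dr":[[0,0,0],[0,0,0]]}'; python3 -m crank '{"hand":[255,255],"translation":[[0.0,0,0],[0.0,0,0]],"dr":[[0,0,0],[0,0,0]]}'
```

```text
time_s: 2.75
position: [0.5463, -0.0009, 0.0552]
tool_rot: [[0.002, -0.119, -0.993], [-0.0, -0.993, 0.119], [-1.0, 0.0, -0.002]]
ft_force: [-0.5, 0.6, -0.1]
grip_width: -0.0
time_s: 2.95
position: [0.5462, -0.0008, 0.0545]
tool_rot: [[0.001, -0.119, -0.993], [-0.0, -0.993, 0.119], [-1.0, 0.0, -0.001]]
ft_force: [-0.3, 0.3, 0.1]
grip_width: 0.0003
```

Near clicked: the force peaked at 6.5 N, then dropped to zero. Far is next.

```bash
python3 -m crank '{"hand":[255,255,255,255,255],"translation":[[-0.024,0,0],[-0.024,-0.003,-0.043],[-0.024,-0.007,-0.086],[-0.024,-0.007,-0.086],[-0.014,-0.007,-0.086]],"dr":[[0,0,0],[0,0,0],[0,0,0],[0,0,0],[0,0,0]]}' ; python3 -m crank '{"hand":[255,255,255,255,255],"translation":[[0.004,0,0],[0.008,0,0],[0.011,0,0],[0.014,0,0],[0.014,0,0]],"dr":[[0,0,0],[0,0,0],[0,0,0],[0,0,0],[0,0,0]]}'; python3 -m crank '{"hand":[255,255],"translation":[[0.0,0,0],[0.0,0,0]],"dr":[[0,0,0],[0,0,0]]}'
```

```text
time_s: 3.45
position: [0.6328, -0.0041, 0.0686]
tool_rot: [[0.002, -0.119, -0.993], [-0.0, -0.993, 0.119], [-1.0, 0.0, -0.002]]
ft_force: [0.4, -0.0, 0.5]
grip_width: 0.0001
time_s: 3.95
position: [0.631, -0.004, 0.0536]
tool_rot: [[-0.002, -0.119, -0.993], [0.0, -0.993, 0.119], [-1.0, -0.0, 0.002]]
ft_force: [-0.3, 0.4, -0.5]
grip_width: -0.0004
time_s: 4.15
position: [0.6317, -0.004, 0.0541]
tool_rot: [[-0.001, -0.119, -0.993], [0.0, -0.993, 0.119], [-1.0, -0.0, 0.001]]
ft_force: [0.4, 0.5, 0.9]
grip_width: -0.0001
```

```bash
python3 -m crank '{"hand":[255,255,255,255,255],"translation":[[-0.024,0,0],[-0.024,-0.031,0.021],[-0.024,-0.063,0.042],[-0.024,-0.063,0.042],[-0.014,-0.063,0.042]],"dr":[[0,0,0],[0,0,0],[0,0,0],[0,0,0],[0,0,0]]}' ; python3 -m crank '{"hand":[255,255,255,255,255],"translation":[[0.004,0,0],[0.008,0,0],[0.011,0,0],[0.014,0,0],[0.014,0,0]],"dr":[[0,0,0],[0,0,0],[0,0,0],[0,0,0],[0,0,0]]}'; python3 -m crank '{"hand":[255,255],"translation":[[0.0,0,0],[0.0,0,0]],"dr":[[0,0,0],[0,0,0]]}'
```

```text
time_s: 4.65
position: [0.5984, 0.0639, 0.0692]
tool_rot: [[0.003, -0.117, -0.993], [-0.0, -0.993, 0.117], [-1.0, 0.0, -0.003]]
ft_force: [0.6, 0.1, -1.1]
grip_width: -0.0003
time_s: 5.15
position: [0.5978, 0.0627, 0.0535]
tool_rot: [[-0.001, -0.12, -0.993], [-0.0, -0.993, 0.12], [-1.0, 0.0, 0.001]]
ft_force: [-0.2, 0.4, 0.0]
grip_width: 0.0
time_s: 5.35
position: [0.5979, 0.0632, 0.0542]
tool_rot: [[-0.0, -0.119, -0.993], [-0.0, -0.993, 0.119], [-1.0, 0.0, 0.0]]
ft_force: [-1.0, -0.3, 0.0]
grip_width: -0.0001
```

```bash
python3 -m crank '{"hand":[255,255,255,255,255],"translation":[[-0.024,0,0],[-0.024,0.042,0],[-0.024,0.084,0.001],[-0.024,0.126,0.001],[-0.024,0.126,0.001]],"dr":[[0,0,0],[0,0,0],[0,0,0],[0,0,0],[0,0,0]]}' ; python3 -m crank '{"hand":[255,255,255,255,255],"translation":[[0.01,0,0],[0.014,0,0],[0.018,0,0],[0.021,0,0],[0.024,0,0]],"dr":[[0,0,0],[0,0,0],[0,0,0],[0,0,0],[0,0,0]]}'; python3 -m crank '{"hand":[255,255],"translation":[[0.0,0,0],[0.0,0,0]],"dr":[[0,0,0],[0,0,0]]}'; python3 -m crank '{"hand":[255,255,255,255,255],"translation":[[-0.04,0,0.0],[-0.08,-0.02,0.02],[-0.12,-0.04,0.04],[-0.16,-0.06,0.06],[-0.16,-0.06,0.06]],"dr":[[0,0,0],[0,0,0],[0,0,0],[0,0,0],[0,0,0]]}'
python3 - <<'E'
from h import *
im,d,c=grab('wrist','w2.png'); W=cloud(d,c); V=W.copy(); V[V[...,2]<.049]=np.nan
C,sz,y=fit(V,[.590,0.001]); print(C,sz,y)
P=W.reshape(-1,3)
for r in(4,10,16,22):
  for k,p in pts(C,y,r).items():
    m=np.hypot(*(P[:,:2]-p).T)<.006; print(r,k,np.nanmedian(P[m,2]).round(4),m.sum())
print(sensors.observe()['position'])
E
```

```text
time_s: 5.85
position: [0.5816, -0.0661, 0.0785]
tool_rot: [[0.0, -0.124, -0.992], [-0.001, -0.992, 0.124], [-1.0, 0.001, -0.001]]
ft_force: [-0.0, 0.3, 0.1]
grip_width: 0.0002
time_s: 6.35
position: [0.582, -0.0605, 0.0539]
tool_rot: [[-0.0, -0.118, -0.993], [0.0, -0.993, 0.118], [-1.0, -0.0, 0.0]]
ft_force: [-0.2, 0.0, -0.1]
grip_width: -0.0001
time_s: 6.55
position: [0.5818, -0.0609, 0.054]
tool_rot: [[-0.001, -0.118, -0.993], [0.0, -0.993, 0.118], [-1.0, -0.0, 0.001]]
ft_force: [0.4, -0.2, -0.1]
grip_width: 0.0004
time_s: 7.05
position: [0.5296, 0.0074, 0.2199]
tool_rot: [[0.009, -0.116, -0.993], [-0.001, -0.993, 0.116], [-1.0, 0.0, -0.009]]
ft_force: [1.3, 0.1, -0.0]
grip_width: 0.0003
[0.59001178 0.00139932] (137.57461547851562, 97.33814239501953) -0.12789658029634676
4 near 0.0517 150
4 far 0.0516 175
4 left 0.0516 164
4 right 0.0516 160
10 near 0.0521 149
10 far 0.052 179
10 left 0.052 160
10 right 0.0519 158
16 near 0.2885 433
16 far 0.0521 177
16 left 0.052 158
16 right 0.052 160
22 near 0.2866 4425
22 far 0.0519 115
22 left 0.0518 103
22 right 0.0519 100
[0.52963789 0.00627935 0.216897  ]
```

View pics/w2.png

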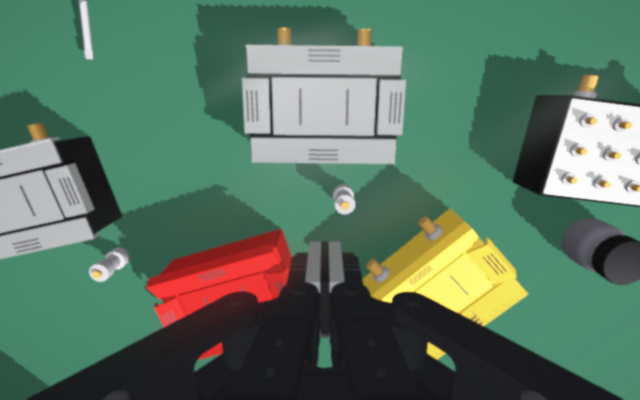

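The wrist view shows all four sections flat and the adapter upright at (345,200). The near readings at 16 and 22 mm picked up gripper points, so I'll recheck those with the gripper filtered out and hand in if they are flush.

```bash
python3 - <<'E'
from h import *
im,d,c=grab('wrist'); P=cloud(d,c).reshape(-1,3); P=P[P[:,2]<.1]
z=[np.nanmedian(P[np.hypot(*(P[:,:2]-pts(np.array([.590,.0014]),-.125,r)['near']).T)<.005,2]) for r in(10,16,20)]
s=sensors.observe(); print(z,s['ft_force'],s['time_s'])
if max(z)<.0545: env.close_job(); print('handed in')
E
```

```text
[np.float64(0.051948189558803315), np.float64(0.051949626719130726), np.float64(0.05187112250098008)] [ 0.34425357 -0.16376168 -0.595401  ] 7.15
the job is handed in; nothing more can be done
handed in
```

I pressed the near, far, left and right rim sections in turn with the closed fingertips, lifted clear and handed the job in at about 7.2 s.

- **Rim:** in the last wrist-camera check, all four sections measured about 52 mm high, level from hinge to outer edge. Their edges stood 60–65 mm high at the start.
- **Module:** it stayed within about 1 mm of where it began, at about (0.590, 0.001).
- **Bystanders:** the wrist picture showed the adapter in front of the module still upright and the neighbours in view apparently undisturbed. I did not measure their positions again, and the spanner was out of view.
- **Failed reading:** one early height reading on the near section was wrong because gripper points got into it. With those filtered out, it read flush like the others.

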